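# Zero the fertiliser doser and set its dose dial to five clicks

## Task

Push the doser's dose dial round by its orange post, anticlockwise (seen from above), until it comes up against its zero stop, gently, without forcing it hard against the stop. Then turn it clockwise exactly five clicks, leave it resting in that notch, and press the green start button fully down and let it go. Leave everything else on the bench where it is.

Things in the scene. Friction and masses are not known exactly. Their poses are not given: they have to be found in the camera images.
- doser: fixed metal doser housing, blue with a grey deck, 200 (x) by 340 (y) by 70 mm high; origin at the centre of its underside, so the deck is 70 mm above it; z up, x its depth (its front faces -x), y its length. It stands on the bench anywhere, turned by up to 0.4 rad.
- dial_axis (a point): the dial's vertical axis at deck height (70 mm above the bench), doser-frame (0, -50, 70) mm; it belongs to the housing, does not turn. Around it a white scale ring 124 mm across, 4 mm high, with 12 equal ticks (no zero mark). Where the zero stop lies differs from doser to doser by up to 0.8 rad either way and cannot be seen. The dial starts 2 to 6 clicks clockwise of it.
- dial: black disc 98 mm across on the ring, face 17 mm above the deck; origin on the axis 5 mm above the deck, post along its -x. Clockwise from above raises the dose; 8 clicks in all. Notches every 30 degrees, the zero notch at the stop: it stays in a notch, and once past the ridge midway it snaps on into the next by itself.
- post (a point): centre of the top of the dial's orange post: a free-spinning upright sleeve 14 mm across, 38 mm from the axis; top 50 mm above the deck, 32 mm of it above the dial's face. A click is 20 mm of its path; leaving a notch takes 5 to 7 N, fading to none at the ridge. The zero stop is springy: past it the push grows on by about 2 N per mm, so 10 N or more means stop; 11 mm past is too hard.
- rod_tip (a point): outer end of the steel stroke rod (12 mm across) that comes out of the +y end of the housing at doser-frame x -30, z 35 mm. The dial drives it: its doser-frame y is 202 mm with the dial at the zero stop and grows by 0.1 mm a click (202.5 mm at five clicks), too little to read by eye.
- start (a joint): travel of the green start button, m: 0 up, 0.006 fully down; its spring needs 5 N at the bottom and brings it back.
- start_top (a point): centre of the top of the green start button, 28 mm across, in a black collar 44 mm across; 22 mm above the deck when up, at doser-frame (-35, 100, 92) mm; pressed straight down.
- sample_jar: loose amber jar 36 mm across, 45 mm high, standing on the deck at about doser-frame (65, 130); origin at its underside. Leave alone.
- measure_cup: loose white cup 40 mm across, 35 mm high, standing on the deck at about doser-frame (68, -140); origin at its underside. Leave alone.
- feed_bottle: loose green bottle 72 mm across, 160 mm high, right of the doser. Leave alone.
- pot_a: loose terracotta pot with a lime-green plant, 90 mm across, 70 mm high (plant to 130 mm), left of the doser. Leave alone.
- pot_b: loose black pot with a blue-flowering plant, 100 mm across, 75 mm high (plant to 180 mm), right of the doser. Leave alone.
- trowel: loose hand trowel lying left of the doser. Leave alone.
- label_cup: loose white cup 70 mm across, 80 mm high, right of the doser. Leave alone.

How it is judged:
By the outcome, as a careful person would: the job done as asked, in the order asked, and still so for the second after the job is handed in, with the robot touching nothing.
It also fails if it takes over 72 s, if anything falls off the work surface, if the arm or the gripper's body presses on something with over 40 N, if the wrist force passes 120 N, or if a joint passes its speed limit or range.

## Robot

A 6-joint arm with a two-finger parallel gripper is mounted at the origin on the work surface. World frame = base frame: x ahead of the robot, y to its left, z up, the work surface at z = 0. Lengths are in m, angles in degrees, forces in N, time in s.
With the tool pointing down it reaches from about 0.275 to 0.85 m from the base axis. Payload 19 kg.
Tool frame: the origin (TCP) lies at the very end of the fingers, on their centre line; the grasp point (between the pads) lies 19 mm behind it (bot.grip_depth is the distance from the TCP to the grasp point, in m); z points along the fingers, y is the line along which they close (so a half turn about z gives the same grasp; the last joint's range is limited). The gripper opens to 85 mm and grips with 20 to 120 N. Pads are 22 mm wide; open, the fingers measure 114 mm over their backs; the gripper's body (76 mm by 85 mm) begins 54 mm behind the grasp point. The pads swing forward as they close: fully open they stand 13 mm farther back than shut.
Start: joints at [-78.209, 8.623, 82.357, -0, 89.026, -7.678], TCP at [0.192, -0.542, 0.231] pointing down, gripper open.
Joint ranges: [-160.23, 160.23], [-39.13, 120.54], [6.94, 153.29], [-79.49, 259.48], [9.18, 160.14], [-161.06, 161.06]. Speed limits (degrees/s): [108.29, 108.29, 127.2, 172.46, 172.46, 172.46].

## Interface

Orientations are given as a 3x3 rotation matrix whose columns are the frame's x, y, z axes.
In Python, from bench import bot gives the robot as it stands.
- The arm moves only by the tool servo_tool, never from a script. Its argument "motion" is text: rows parted by semicolons, each of 7 numbers parted by spaces: the gripper's target within -1 to 1 (fully open at 1, half-way at 0, shut at -1), then the shift along the tool's x, y, z in units of 30 mm (1.0 is 30 mm), then the turn, a rotation vector about the tool's x, y, z in units of 6 degrees (1.0 is 6 degrees). In form: hand dx dy dz ax ay az; .... A call has 1 to 8 rows; each row shifts and turns the commanded pose from where the row before left it, along the tool's axes as they then stand; what a row does not reach is not made up. A row lasts 1/12 s, in which the tool goes at most 41.7 mm and 7.16 degrees, less where a joint would pass 70% of its speed; a pose out of reach is approached as far as the arm can. A call is refused whole if a number of a shift passes 1 or a number of a turn 1, either way. A call with a gripper value outside its range is refused whole. The fingers move at their own pace and stop on an object; "force" is the grip in N (left out, the last holds). Time passes only in rows, so rows that do not move let the fingers close. It gives the time, the measured TCP pose, the force, the opening and the grip force at its end, in the units of the state.
- bot.get_state(): the state, without advancing time (a new reading comes with each control period).
- bot.camera(name): name is "side" or "top"; returns the picture (400x640x3 uint8, red, green, blue); there is no depth.
- bot.camera_params(name): a dict with "camera_matrix" (3x3 intrinsics, pixels), "R" (3x3) and "t" (3): a world point X has camera coordinates R X + t. Camera axes: x right, y down, z forward; pixel columns grow to the right and rows downward; lengths in m; the calibration is good to about 2 mm. A picture is of the moment at which its call begins. camera_params takes no time and is no camera call.
- bot.hand_in(): hands the job in; it is judged then, once.
The state is a dict: "time_s": time; "qpos": joint angles; "dq": joint speeds; "tau": joint torques, N m; "tool_pos": TCP position; "orientation": TCP orientation; "wrist_force": force on the tool from outside, world axes, zero at the start; "torque": the same for the moment, N m; "width": finger opening in m; "finger_force": force on a finger pad.
Only numpy, scipy, OpenCV 4.12 (cv2) and the standard library are available. Lean on these libraries where they do the work, as an engineer would, in place of code of your own. Each camera call takes 0.05 s, during which the arm holds its last target. There are 200 camera calls.

## Working session

There is one attempt and no reset: what is moved stays moved. The work goes in short steps, Python scripts to look and compute and a tool call to move; the robot and the scene stay as the last step left them, time stands still between calls to the robot, and variables do not carry over. Pictures are saved under pics/ and viewed, at most 10 in all, crops included, and the job is handed in when it is done.

Besides the shell and the picture viewer there is one more tool, called after "Call:" as name(argument=value, ...), one argument or row to a line, values as JSON. servo_tool: Moves the arm, as the interface text tells. Its arguments: {"type":"object","properties":{"motion":{"type":"string"},"force":{"type":"number"}},"required":["motion"]}

```bash
mkdir -p pics; python3 - <<'E'
from bench import bot
import cv2,numpy as np
for n in("top","side"):
    im=bot.camera(n);cv2.imwrite(f"pics/{n}0.png",im[:,:,::-1]);np.save(f"{n}0.npy",im)
    p=bot.camera_params(n);print(n,np.array(p["camera_matrix"]).round(1).tolist(),np.round(p["R"],3).tolist(),np.round(p["t"],3).tolist())
s=bot.get_state();print(s)
E
```

```text
top [[438.0, 0.0, 322.8], [0.0, 438.0, 199.7], [0.0, 0.0, 1.0]] [[-0.016, -1.0, 0.006], [-0.98, 0.015, -0.2], [0.2, -0.009, -0.98]] [-0.001, 0.556, 1.417]
side [[425.6, 0.0, 315.2], [0.0, 425.6, 206.0], [0.0, 0.0, 1.0]] [[0.993, -0.12, -0.001], [-0.075, -0.615, -0.785], [0.093, 0.779, -0.619]] [-0.543, 0.11, 1.157]
{'time_s': 0.1, 'qpos': array([-7.82111131e+01,  8.64844875e+00,  8.23861657e+01,  3.04757466e-04,
        8.90274988e+01, -7.67820089e+00]), 'dq': array([-0.15851492, -0.06403991, -0.06962149, -0.06170426, -0.01883071,
       -0.03126965]), 'tau': array([ 5.91349119e-03, -7.14380550e+01, -5.71793103e+01,  9.67964934e-05,
        7.16631985e-03, -1.08208926e-05]), 'tool_pos': array([ 0.19156194, -0.54192981,  0.23075977]), 'orientation': array([[ 9.42833130e-01,  3.33265122e-01, -2.16278047e-04],
       [ 3.33265159e-01, -9.42832544e-01,  1.06229948e-03],
       [ 1.50113385e-04, -1.07364908e-03, -9.99999412e-01]]), 'wrist_force': array([ 0.17357604, -0.18750819,  0.56607319]), 'torque': array([ 0.0063027 , -0.01973483, -0.0429545 ]), 'finger_force': 0.0, 'width': 0.08587696504592088}
```

View pics/top0.png

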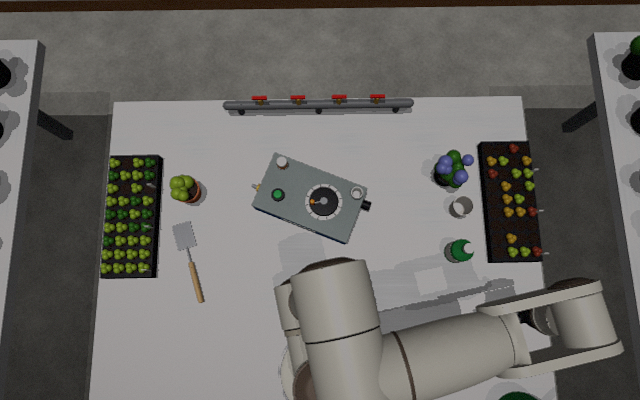

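View pics/side0.png

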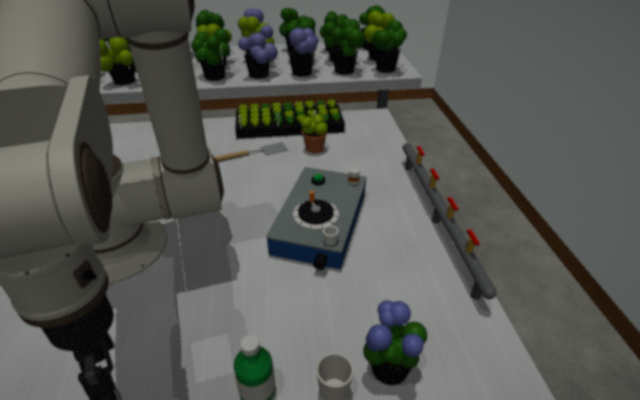

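Top view: doser at about (310,200), with the dial at (323,202), the orange post near (312,202), the green button at (278,195), the jar at (282,162) and the cup at (357,192). The side view shows the dial at (317,212), the post at (311,195) and the button at (318,178).

```bash
cat > h.py <<'E'
import numpy as np,cv2
from bench import bot
def P(n):
    p=bot.camera_params(n);return [np.array(p[k]) for k in("camera_matrix","R","t")]
def ray(n,uv):
    K,R,t=P(n);d=R.T@np.linalg.solve(K,[uv[0],uv[1],1.]);return -R.T@t,d
def onz(n,uv,z):
    c,d=ray(n,uv);return c+d*(z-c[2])/d[2]
def proj(n,X):
    K,R,t=P(n);q=K@(R@np.array(X)+t);return q[:2]/q[2]
def tri(a,b):
    (c1,d1),(c2,d2)=ray("top",a),ray("side",b)
    s=np.linalg.lstsq(np.c_[d1,-d2],c2-c1,rcond=None)[0]
    p,q=c1+s[0]*d1,c2+s[1]*d2;return (p+q)/2,np.linalg.norm(p-q)
def blobs(im,lo,hi,box,minA=8):
    h=cv2.cvtColor(im,cv2.COLOR_RGB2HSV);m=cv2.inRange(h,lo,hi);k=np.zeros_like(m);x0,y0,x1,y1=box;k[y0:y1,x0:x1]=m[y0:y1,x0:x1]
    n,_,st,c=cv2.connectedComponentsWithStats(k)
    return [(int(st[i,4]),st[i,:4].tolist(),c[i].round(2).tolist()) for i in range(1,n) if st[i,4]>=minA],k
E
python3 - <<'E'
from h import *
T=np.load("top0.npy");S=np.load("side0.npy")
bt=(250,145,372,245);bs=(260,165,370,270)
for n,I,b in(("top",T,bt),("side",S,bs)):
    print(n,"green",blobs(I,(55,100,30),(90,255,255),b)[0]);print(n,"orange",blobs(I,(5,120,60),(18,255,255),b)[0])
    print(n,"black",blobs(I,(0,0,0),(180,255,45),b,60)[0]);print(n,"white",blobs(I,(0,0,185),(180,40,255),b,15)[0])
    x0,y0,x1,y1=b;cv2.imwrite(f"pics/{n}_c.png",cv2.resize(I[y0:y1,x0:x1,::-1],None,fx=5,fy=5,interpolation=cv2.INTER_CUBIC))
    print(I[225,330],I[210,345])
E
```

```text
top green [(65, [273, 190, 9, 9], [277.0, 193.82])]
top orange [(14, [278, 165, 9, 4], [282.64, 166.93]), (22, [310, 199, 5, 6], [311.82, 201.32])]
top black [(497, [310, 188, 28, 28], [324.45, 200.68]), (66, [361, 200, 10, 11], [365.42, 205.05])]
top white []
[109 114 114] [104 112 110]
side green [(67, [313, 174, 11, 8], [317.73, 177.25])]
side orange [(24, [349, 177, 10, 5], [353.04, 179.33]), (47, [309, 191, 6, 12], [311.49, 196.28])]
side black [(69, [312, 178, 13, 8], [318.01, 181.43]), (178, [340, 192, 24, 73], [350.78, 229.75]), (567, [299, 200, 34, 24], [315.55, 212.04]), (231, [312, 252, 17, 18], [320.45, 260.36])]
side white []
[130 131 127] [82 89 87]
```

View pics/top_c.png

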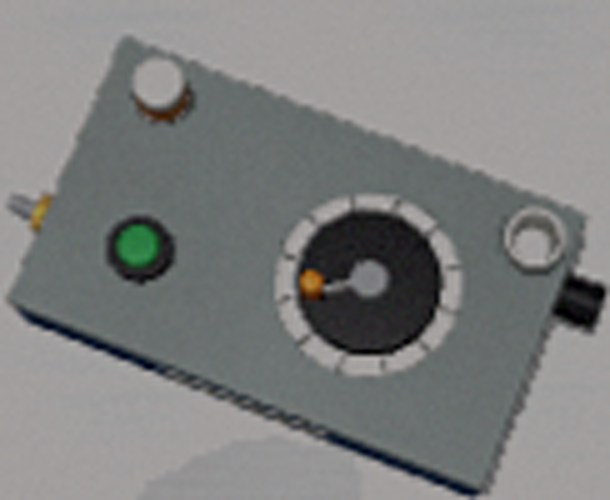

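View pics/side_c.png

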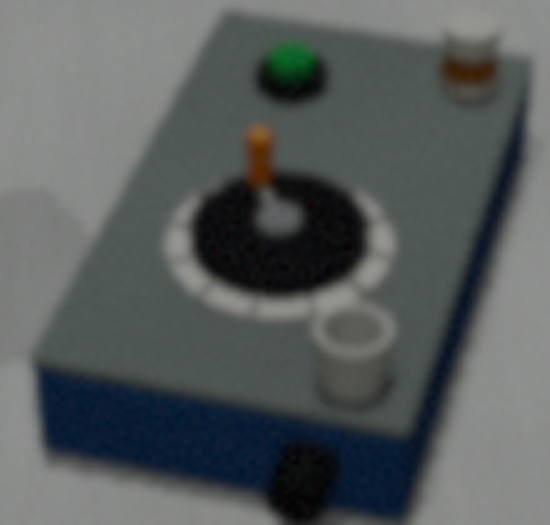

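Top crop: ring centre at crop (369,285), post top at (311,284), and button at (140,246). The deck corners are at (125,37), (583,212), (482,492) and (12,303). The dial is clear of the cup and jar.

```bash
python3 - <<'E'
from h import *
f=lambda u,v:((u+.5)/5-.5+250,(v+.5)/5-.5+145)
C=[onz("top",f(*c),.07) for c in((125,37),(583,212),(482,492),(12,303))]
for c in C: print("corner",c.round(4))
print("sides",[np.linalg.norm(C[i]-C[(i+1)%4]).round(4) for i in range(4)],"ctr",np.mean(C,0).round(4))
yaws=[np.arctan2(*(-(C[0]-C[1])[:2]*[1,-1]))if 0 else np.arctan2(*((C[0]-C[1])[:2]*[-1,1])),np.arctan2(*((C[3]-C[2])[:2]*[-1,1]))]
print("yaws",np.degrees(yaws))
T=np.load("top0.npy");S=np.load("side0.npy")
for n,I,c,r in(("top",T,(323.5,201.6),(21,21)),("side",S,(315.6,213),(26,20))):
    m=(I.min(2)>140).astype(np.uint8);yy,xx=np.mgrid[:400,:640]
    m[((xx-c[0])/r[0])**2+((yy-c[1])/r[1])**2>1]=0; m[((xx-c[0])/r[0])**2+((yy-c[1])/r[1])**2<.4]=0
    k=cv2.convexHull(cv2.findNonZero(m)); e=cv2.fitEllipse(k);print(n,"ring",m.sum(),e,onz(n,e[0],.074).round(4))
B=tri((277.0,193.82),(317.73,177.25));print("button",B,onz("top",(277,193.82),.092),onz("side",(317.73,177.25),.092))
print("post top onz",onz("top",(311.82,200.8),.12), "mid", onz("top",(311.8,201.32),.112), onz("side",(311.49,196.28),.104))
print("post tri",tri((311.82,201.32),(311.4,194)))
E
```

```text
corner [0.7211 0.1517 0.07  ]
corner [ 0.5941 -0.1559  0.07  ]
corner [ 0.4073 -0.0831  0.07  ]
corner [0.5378 0.2256 0.07  ]
sides [np.float64(0.3328), np.float64(0.2005), np.float64(0.3351), np.float64(0.1977)] ctr [0.5651 0.0346 0.07  ]
yaws [-22.4326435  -22.90435338]
top ring 272 ((323.0675048828125, 201.48756408691406), (35.66964340209961, 36.567996978759766), 87.21501922607422) [ 0.546  -0.0105  0.074 ]
side ring 18 ((315.49078369140625, 213.1880645751953), (26.7950496673584, 41.16357421875), 91.17085266113281) [ 0.5458 -0.0132  0.074 ]
button (array([0.57162623, 0.14142663, 0.08445357]), np.float64(0.0007700827992948542)) [0.57036025 0.14071071 0.092     ] [0.56984828 0.13036549 0.092     ]
post top onz [0.5395551  0.02609545 0.12      ] mid [0.53945932 0.02630909 0.112     ] [0.53935666 0.02407593 0.104     ]
post tri (array([0.53960662, 0.02626438, 0.11018064]), np.float64(0.0004262656043383182))
```

Call:
servo_tool(
  motion="-1 0.75 -0.58 0 0 0 0;-1 0.75 -0.58 0 0 0 0;-1 0.75 -0.58 0 0 0 0;-1 0.75 -0.58 0 0 0 0;-1 0.75 -0.58 0 0 0 0;-1 0.75 -0.58 0 0 0 0;-1 0.75 -0.58 0 0 0 0;-1 0.75 -0.58 0 0 0 0",
  force=20,
)

```text
time_s: 0.77
tool_pos: [0.3154, -0.3495, 0.2311]
orientation: [[0.943, 0.333, -0.0], [0.333, -0.943, 0.0], [-0.0, -0.0, -1.0]]
wrist_force: [1.0, 0.3, 0.3]
width: -0.0
finger_force: 0.0
```

Call:
servo_tool(
  motion="-1 0.75 -0.58 0 0 0 0;-1 0.75 -0.58 0 0 0 0;-1 0.75 -0.58 0 0 0 0;-1 0.75 -0.58 0 0 0 0;-1 0.75 -0.58 0 0 0 0;-1 0.75 -0.58 0 0 0 0;-1 0.75 -0.58 0 0 0 0;-1 0.75 -0.58 0 0 0 0",
)

```text
time_s: 1.43
tool_pos: [0.4387, -0.1582, 0.2312]
orientation: [[0.943, 0.333, -0.0], [0.333, -0.943, 0.0], [-0.0, -0.0, -1.0]]
wrist_force: [-0.5, 0.1, 0.6]
width: -0.0
finger_force: 0.0
```

Call:
servo_tool(
  motion="-1 0.75 -0.58 0 0 0 0;-1 0.75 -0.58 0 0 0 0;-1 0.75 -0.58 0 0 0 0;-1 0.75 -0.58 0 0 0 0;-1 0.75 -0.58 0 0 0 0;-1 0.75 -0.58 0 0 0 0;-1 0 0 0 0 0 0.8;-1 0 0 0 0 0 0.8",
)

```text
time_s: 2.1
tool_pos: [0.5311, -0.0148, 0.2307]
orientation: [[0.985, 0.17, -0.001], [0.17, -0.985, 0.0], [-0.001, -0.001, -1.0]]
wrist_force: [-0.8, -0.3, -0.1]
width: 0.0004
finger_force: 0.0
```

```bash
cat > g.py <<'E'
# g.py theta rad_mm tang_mm z_mm : shift (tool units) and turn to a pose with x = clockwise tangent at theta
from h import *
import sys
A=np.array([.546,-.011])
def st():
    s=bot.get_state();R=s["orientation"];return s,np.array(s["tool_pos"]),R,np.degrees(np.arctan2(R[1,0],R[0,0]))
def go(x,y,z,ang=None):
    s,p,R,a=st();print("t",s["time_s"],"p",(p*1000).round(1),"xang",round(a,1),"F",s["wrist_force"].round(1),"q6",s["qpos"][5].round(1),"w",round(s["width"],4))
    print("tool-frame shift units",(R.T@(np.array([x,y,z])-p)/.03).round(3),"turn units",None if ang is None else round(-((ang-a+180)%360-180)/6,2))
if __name__=="__main__":
    th,r,t,z=map(float,sys.argv[1:]);q=np.radians(th)
    xy=A+r/1000*np.array([np.cos(q),np.sin(q)])+t/1000*np.array([np.sin(q),-np.cos(q)]);print(xy);go(*xy,z/1000,th-90)
E
python3 g.py 100 42 28 95
```

```text
[0.56628139 0.03522407]
t 2.1 p [531.1 -14.8 230.7] xang 9.8 F [-0.8 -0.3 -0.1] q6 70.3 w 0.0004
tool-frame shift units [ 1.444 -1.439  4.521] turn units -0.03
```

Call:
servo_tool(
  motion="-1 0.73 -0.72 0 0 0 0;-1 0.72 -0.72 0 0 0 0;-1 0 0 0.8 0 0 0;-1 0 0 0.8 0 0 0;-1 0 0 0.8 0 0 0;-1 0 0 0.8 0 0 0;-1 0 0 0.8 0 0 0;-1 0 0 0.52 0 0 0",
)

```text
time_s: 2.77
tool_pos: [0.5652, 0.0339, 0.0931]
orientation: [[0.985, 0.171, -0.003], [0.171, -0.985, 0.0], [-0.003, -0.001, -1.0]]
wrist_force: [-0.9, -0.3, -0.4]
width: 0.0003
finger_force: 0.0
```

Call:
servo_tool(
  motion="-1 0 0 0 0 0 0;-1 -0.1 0 0 0 0 0;-1 -0.1 0 0 0 0 0",
)

```text
time_s: 3.02
tool_pos: [0.5606, 0.0327, 0.0968]
orientation: [[0.985, 0.171, 0.001], [0.171, -0.985, 0.0], [0.001, 0.0, -1.0]]
wrist_force: [0.2, 0.2, 1.2]
width: 0.0001
finger_force: 0.0
```

```bash
python3 g.py 100 42 18 95; python3 - <<'E'
from h import *
I=bot.camera("side");cv2.imwrite("pics/s1.png",cv2.resize(I[120:270,230:400,::-1],None,fx=4,fy=4,interpolation=cv2.INTER_CUBIC))
E
```

```text
[0.55643332 0.03348759]
t 3.0167 p [560.6  32.7  96.8] xang 9.9 F [0.2 0.2 1.2] q6 75.6 w 0.0001
tool-frame shift units [-0.131 -0.048  0.06 ] turn units -0.02
```

View pics/s1.png

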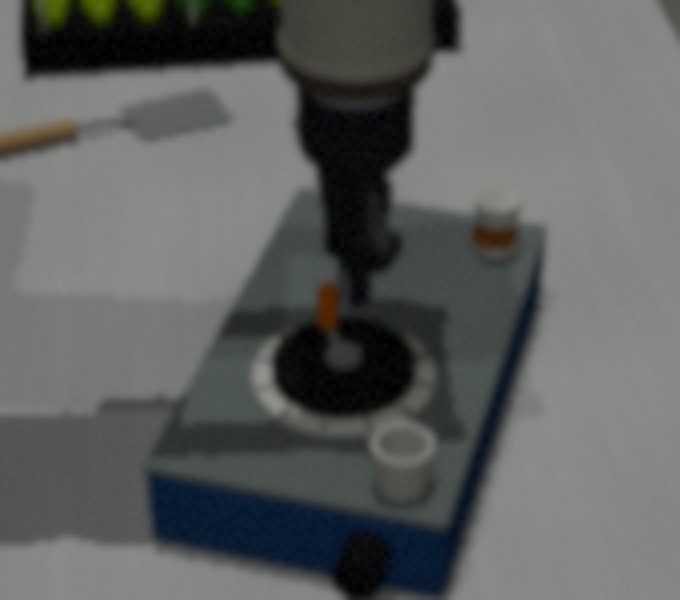

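Side view: fingertip at crop (360,295), orange post at (328,305), so the tool is beside the post on its clockwise side and clear of everything else. I'll start pushing anticlockwise along an arc.

Call:
servo_tool(
  motion="-1 -0.13 0 0.05 0 0 0;-1 -0.1 -0.038 0 0 0 -0.667;-1 -0.1 -0.038 0 0 0 -0.667",
)

```text
time_s: 3.32
tool_pos: [0.5509, 0.0331, 0.0956]
orientation: [[0.951, 0.31, 0.003], [0.31, -0.951, 0.0], [0.003, 0.001, -1.0]]
wrist_force: [3.7, 0.7, 1.0]
width: -0.0001
finger_force: 2.1
```

Call:
servo_tool(
  motion="-1 -0.1 -0.038 0 0 0 -0.667;-1 -0.1 -0.038 0 0 0 -0.667;-1 -0.1 -0.038 0 0 0 -0.667;-1 -0.1 -0.038 0 0 0 -0.667;-1 -0.1 -0.038 0 0 0 -0.667",
)

```text
time_s: 3.73
tool_pos: [0.5341, 0.0317, 0.0951]
orientation: [[0.787, 0.617, 0.001], [0.617, -0.787, 0.0], [0.001, 0.001, -1.0]]
wrist_force: [2.9, 3.4, -0.8]
width: 0.0001
finger_force: 2.4
```

```bash
python3 g.py 128 42 18 95; python3 - <<'E'
from h import *
from g import A
I=bot.camera("side");print(blobs(I,(5,120,40),(18,255,255),(280,170,345,240))[0])
for th in range(100,200,10): print(th,proj("side",[A[0]+.038*np.cos(np.radians(th)),A[1]+.038*np.sin(np.radians(th)),.105]).round(1))
cv2.imwrite("pics/s2.png",cv2.resize(I[150:250,260:390,::-1],None,fx=5,fy=5,interpolation=cv2.INTER_CUBIC))
E
```

```text
[0.53432641 0.03317836]
t 3.7333 p [534.1  31.7  95.1] xang 38.1 F [ 2.9  3.4 -0.8] q6 47.0 w 0.0001
tool-frame shift units [ 0.036 -0.035  0.003] turn units 0.01
[(65, [303, 193, 6, 12], [305.48, 198.42])]
100 [311.4 195.5]
110 [309.1 196. ]
120 [307.1 196.8]
130 [305.2 197.8]
140 [303.7 198.9]
150 [302.5 200.3]
160 [301.6 201.7]
170 [301.2 203.2]
180 [301.2 204.7]
190 [301.7 206.2]
```

View pics/s2.png

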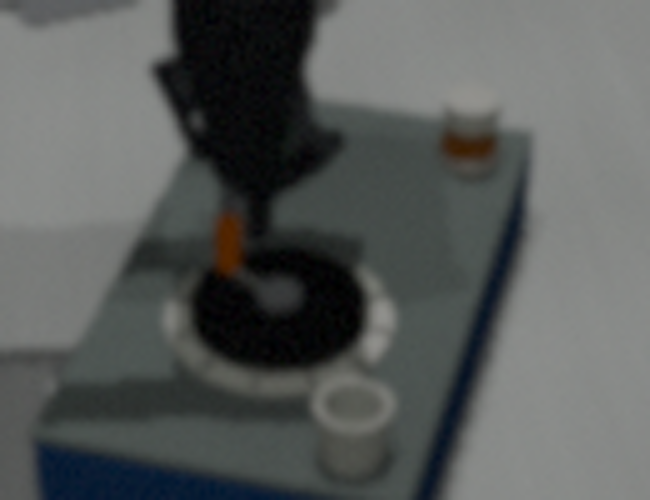

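Post at crop (228,243), about 130°, one click on, with the finger in contact just behind it.

Call:
servo_tool(
  motion="-1 -0.1 -0.038 0 0 0 -0.667;-1 -0.1 -0.038 0 0 0 -0.667;-1 -0.1 -0.038 0 0 0 -0.667",
)

```text
time_s: 4.03
tool_pos: [0.5256, 0.0285, 0.0951]
orientation: [[0.643, 0.766, 0.002], [0.766, -0.643, 0.0], [0.002, 0.001, -1.0]]
wrist_force: [2.4, 1.4, 0.4]
width: -0.0
finger_force: 1.4
```

Call:
servo_tool(
  motion="-1 -0.1 -0.038 0 0 0 -0.667;-1 -0.1 -0.038 0 0 0 -0.667;-1 -0.1 -0.038 0 0 0 -0.667",
)

```text
time_s: 4.28
tool_pos: [0.5172, 0.0229, 0.0949]
orientation: [[0.47, 0.883, 0.001], [0.883, -0.47, -0.0], [0.0, 0.001, -1.0]]
wrist_force: [-0.0, -0.0, -0.2]
width: -0.0
finger_force: 0.0
```

Call:
servo_tool(
  motion="-1 -0.1 -0.038 0 0 0 -0.667;-1 -0.1 -0.038 0 0 0 -0.667;-1 0 0 0 0 0 0",
)

```text
time_s: 4.53
tool_pos: [0.5125, 0.0187, 0.0949]
orientation: [[0.342, 0.94, 0.001], [0.94, -0.342, 0.001], [0.001, 0.001, -1.0]]
wrist_force: [1.9, 4.3, -0.2]
width: 0.0004
finger_force: 2.1
```

```bash
cat > m.py <<'E'
from h import *
from g import A
from scipy.optimize import minimize_scalar
def ang(n="side"):
    I=bot.camera(n);b=blobs(I,(5,120,40),(18,255,255),(285,170,345,240) if n=="side" else (300,178,348,226))[0]
    b=max(b) if b else None
    return b
b=ang();print(b)
if b:
    c=np.arange(0,360,1);d=[np.hypot(*(proj("side",[A[0]+.038*np.cos(np.radians(t)),A[1]+.038*np.sin(np.radians(t)),.105])+[0,.6]-b[2])) for t in c];print("post ang",c[np.argmin(d)],min(d).round(2))
E
python3 m.py; python3 g.py 160 42 18 95
```

```text
(67, [299, 197, 6, 12], [301.54, 202.46])
post ang 161 0.05
[0.51268927 0.02027931]
t 4.5833 p [512.7  18.8  94.9] xang 69.8 F [1.2 3.6 0.8] q6 13.7 w -0.0001
tool-frame shift units [ 0.047 -0.016 -0.005] turn units -0.04
```

Call:
servo_tool(
  motion="-1 -0.1 -0.038 0 0 0 -0.667;-1 0 0 0 0 0 0;-1 0 0 0 0 0 0",
)

```text
time_s: 4.83
tool_pos: [0.5107, 0.0163, 0.0947]
orientation: [[0.281, 0.96, 0.001], [0.96, -0.281, 0.0], [0.0, 0.001, -1.0]]
wrist_force: [0.7, 3.6, 2.2]
width: -0.0002
finger_force: 1.7
```

Call:
servo_tool(
  motion="-1 -0.05 -0.019 0 0 0 -0.333;-1 0 0 0 0 0 0;-1 0 0 0 0 0 0",
)

```text
time_s: 5.08
tool_pos: [0.5096, 0.015, 0.0944]
orientation: [[0.247, 0.969, 0.0], [0.969, -0.247, 0.0], [0.0, 0.0, -1.0]]
wrist_force: [0.6, 3.7, 2.4]
width: 0.0001
finger_force: 1.5
```

```bash
python3 m.py; python3 g.py 166 42 18 95
```

```text
(66, [299, 198, 6, 12], [301.53, 203.67])
post ang 169 0.28
[0.50960217 0.01662604]
t 5.1333 p [509.6  15.   94.3] xang 75.7 F [0.9 3.4 1.9] q6 7.3 w 0.0
tool-frame shift units [ 0.053 -0.012 -0.022] turn units -0.04
```

Call:
servo_tool(
  motion="-1 -0.1 -0.038 0 0 0 -0.667;-1 -0.1 -0.038 0 0 0 -0.667;-1 -0.1 -0.038 0 0 0 -0.667;-1 -0.1 -0.038 0 0 0 -0.667;-1 0 0 0 0 0 0",
)

```text
time_s: 5.55
tool_pos: [0.5029, 0.0032, 0.094]
orientation: [[-0.035, 0.999, -0.001], [0.999, 0.035, -0.0], [-0.0, -0.001, -1.0]]
wrist_force: [-0.0, 0.3, -0.1]
width: 0.0002
finger_force: 0.0
```

Call:
servo_tool(
  motion="-1 -0.1 -0.038 0 0 0 -0.667;-1 -0.1 -0.038 0 0 0 -0.667;-1 0 0 0 0 0 0",
)

```text
time_s: 5.8
tool_pos: [0.5009, -0.0016, 0.094]
orientation: [[-0.172, 0.985, -0.001], [0.985, 0.172, 0.002], [0.002, -0.001, -1.0]]
wrist_force: [-1.6, 9.2, 2.4]
width: 0.0001
finger_force: 4.8
```

Call:
servo_tool(
  motion="-1 -0.05 -0.019 0 0 0 -0.333;-1 0 0 0 0 0 0;-1 0 0 0 0 0 0",
)

```text
time_s: 6.05
tool_pos: [0.5005, -0.0022, 0.094]
orientation: [[-0.203, 0.979, -0.001], [0.979, 0.203, 0.003], [0.003, -0.001, -1.0]]
wrist_force: [-3.9, 17.7, 3.5]
width: 0.0002
finger_force: 9.2
```

```bash
python3 m.py; python3 g.py 192 42 18 95
```

```text
(71, [299, 201, 7, 13], [301.59, 206.7])
post ang 189 0.05
[ 0.50117539 -0.00212563]
t 6.1 p [500.5  -2.2  94. ] xang 101.7 F [-5.  18.2  4.6] q6 -20.9 w -0.0002
tool-frame shift units [-0.001  0.022 -0.032] turn units -0.05
```

About 18 N against the motion: that is the stop at about 190°, three clicks from the start, with little overtravel. I'll back off, then lift over to the other side.

Call:
servo_tool(
  motion="-1 0.15 0 0 0 0 0;-1 0.2 0 0 0 0 0;-1 0 0 -0.8 0 0 0;-1 0 0 -0.9 0 0 0;-1 0 0 0 0 0 0.2",
)

```text
time_s: 6.52
tool_pos: [0.5005, 0.0063, 0.1497]
orientation: [[-0.184, 0.983, 0.006], [0.983, 0.184, -0.001], [-0.002, 0.005, -1.0]]
wrist_force: [-0.1, -0.4, 1.1]
width: 0.0002
finger_force: 0.0
```

```bash
python3 m.py; python3 g.py 190 42 -28 95
```

```text
(67, [299, 201, 7, 12], [301.72, 206.96])
post ang 191 0.05
[ 0.50950022 -0.04586784]
t 6.5667 p [500.    6.3 147.5] xang 100.4 F [-0.4 -0.3 -0.9] q6 -18.5 w 0.0003
tool-frame shift units [-1.764 -0.01   1.754] turn units 0.07
```

Call:
servo_tool(
  motion="-1 -0.88 0 0 0 0 0;-1 -0.88 0 0 0 0 0;-1 0 0 0.6 0 0 0;-1 0 0 0.6 0 0 0;-1 0 0 0.5 0 0 0;-1 0 0 0 0 0 0",
)

```text
time_s: 7.07
tool_pos: [0.507, -0.0453, 0.0908]
orientation: [[-0.184, 0.983, -0.005], [0.983, 0.184, 0.001], [0.002, -0.005, -1.0]]
wrist_force: [-1.2, -0.4, -0.9]
width: -0.0005
finger_force: 0.0
```

```bash
python3 m.py; python3 g.py 190 42 -18 95
```

```text
None
[ 0.50776374 -0.03601976]
t 7.1167 p [507.7 -45.4  92.6] xang 100.6 F [-0.8  0.5  0.3] q6 -24.4 w -0.0001
tool-frame shift units [ 0.306  0.06  -0.081] turn units 0.1
```

Call:
servo_tool(
  motion="-1 0.15 0.06 -0.08 0 0 0.1;-1 0.15 0 0 0 0 0;-1 0 0 0 0 0 0",
)

```text
time_s: 7.37
tool_pos: [0.5094, -0.0359, 0.0978]
orientation: [[-0.176, 0.984, 0.002], [0.984, 0.176, -0.001], [-0.001, 0.002, -1.0]]
wrist_force: [0.9, -2.4, 2.2]
width: 0.0001
finger_force: 1.3
```

Call:
servo_tool(
  motion="-1 0.1 -0.038 0 0 0 0.667;-1 0.1 -0.038 0 0 0 0.667;-1 0.1 -0.038 0 0 0 0.667;-1 0.1 -0.038 0 0 0 0.667;-1 0.1 -0.038 0 0 0 0.667;-1 0.1 -0.038 0 0 0 0.667;-1 0 0 0 0 0 0",
)

```text
time_s: 7.95
tool_pos: [0.5021, -0.018, 0.0973]
orientation: [[0.243, 0.97, 0.001], [0.97, -0.243, 0.0], [0.0, 0.001, -1.0]]
wrist_force: [-0.3, 0.2, 0.1]
width: -0.0001
finger_force: 0.0
```

```bash
python3 m.py; python3 g.py 166 42 -18 95
```

```text
None
[ 0.50089299 -0.0183046 ]
t 8.0 p [502.2 -18.2  97.2] xang 76.2 F [-0.4 -0.3 -1.1] q6 2.9 w 0.0001
tool-frame shift units [-0.013 -0.042  0.074] turn units 0.03
```

Contact and the first snap (force back to 0) match the expected geometry. Carrying on: 166° → 134° → 110°.

Call:
servo_tool(
  motion="-1 0.1 -0.038 0 0 0 0.667;-1 0.1 -0.038 0.05 0 0 0.667;-1 0.1 -0.038 0 0 0 0.667;-1 0.1 -0.038 0 0 0 0.667;-1 0.1 -0.038 0 0 0 0.667;-1 0.1 -0.038 0 0 0 0.667;-1 0.1 -0.038 0 0 0 0.667;-1 0.1 -0.038 0 0 0 0.667",
)

```text
time_s: 8.67
tool_pos: [0.5053, 0.0067, 0.0955]
orientation: [[0.719, 0.695, 0.0], [0.695, -0.719, 0.0], [0.0, 0.0, -1.0]]
wrist_force: [0.1, -1.3, 0.0]
width: -0.0001
finger_force: 0.0
```

Call:
servo_tool(
  motion="-1 0.1 -0.038 0 0 0 0.667;-1 0.1 -0.038 0 0 0 0.667;-1 0.1 -0.038 0 0 0 0.667;-1 0.1 -0.038 0 0 0 0.667;-1 0.1 -0.038 0 0 0 0.667;-1 0.1 -0.038 0 0 0 0.667;-1 0 0 0 0 0 0",
)

```text
time_s: 9.25
tool_pos: [0.5166, 0.0224, 0.0954]
orientation: [[0.94, 0.342, 0.001], [0.342, -0.94, 0.0], [0.001, 0.0, -1.0]]
wrist_force: [0.5, -0.6, 0.5]
width: 0.0001
finger_force: 0.0
```

```bash
python3 m.py; python3 g.py 110 42 -18 95
```

```text
(53, [309, 190, 6, 13], [311.47, 196.45])
post ang 100 0.38
[0.51472069 0.02231073]
t 9.3 p [516.4  22.3  95.4] xang 20.3 F [0.8 0.6 1. ] q6 63.7 w 0.0
tool-frame shift units [-0.051 -0.02   0.012] turn units 0.04
```

Call:
servo_tool(
  motion="-1 0.1 -0.038 0 0 0 0.667;-1 0.1 -0.038 0 0 0 0.667;-1 0.1 -0.038 0 0 0 0.667;-1 0.1 -0.038 0 0 0 0.667;-1 0.1 -0.038 0 0 0 0.667;-1 0.1 -0.038 0 0 0 0.667;-1 0.1 -0.038 0 0 0 0.667;-1 0 0 0 0 0 0",
)

```text
time_s: 9.97
tool_pos: [0.5359, 0.0329, 0.0953]
orientation: [[0.99, -0.138, 0.0], [-0.138, -0.99, 0.0], [0.0, -0.0, -1.0]]
wrist_force: [0.4, -0.3, -0.1]
width: 0.0001
finger_force: 0.0
```

```bash
python3 m.py; python3 g.py 82 42 -18 95
```

```text
(58, [315, 191, 6, 12], [317.29, 196.43])
post ang 75 0.65
[0.53402045 0.03309637]
t 10.0167 p [535.7  32.9  95.2] xang -7.7 F [ 0.3 -0.5  0.4] q6 93.0 w 0.0002
tool-frame shift units [-0.056 -0.001  0.006] turn units 0.05
```

Call:
servo_tool(
  motion="-1 0.1 -0.038 0 0 0 0.667;-1 0.1 -0.038 0 0 0 0.667;-1 0.1 -0.038 0 0 0 0.667;-1 0.1 -0.038 0 0 0 0.667;-1 0.1 -0.038 0 0 0 0.667;-1 0.1 -0.038 0 0 0 0.667;-1 0.1 -0.038 0 0 0 0.667;-1 0 0 0 0 0 0",
)

```text
time_s: 10.68
tool_pos: [0.558, 0.0331, 0.0952]
orientation: [[0.81, -0.586, 0.0], [-0.586, -0.81, 0.0], [0.0, -0.0, -1.0]]
wrist_force: [0.3, 0.2, 0.3]
width: 0.0003
finger_force: 0.0
```

```bash
python3 m.py; python3 g.py 54 42 -18 95
```

```text
(59, [320, 192, 7, 12], [322.78, 197.49])
post ang 51 0.51
[0.55612467 0.03355885]
t 10.7333 p [557.8  33.1  95.1] xang -35.7 F [ 0.3  0.8 -0.8] q6 121.2 w -0.0001
tool-frame shift units [-0.054  0.022  0.004] turn units 0.05
```

Call:
servo_tool(
  motion="-1 0.1 -0.038 0 0 0 0.667;-1 0.05 -0.019 0 0 0 0.333;-1 0 0 0 0 0 0;-1 0 0 0 0 0 0",
)

```text
time_s: 11.07
tool_pos: [0.5623, 0.0319, 0.0951]
orientation: [[0.747, -0.665, -0.0], [-0.665, -0.747, 0.0], [-0.0, -0.0, -1.0]]
wrist_force: [0.2, -0.3, 0.2]
width: -0.0001
finger_force: 0.0
```

```bash
python3 m.py; python3 - <<'E'
from h import *
from g import A
for t in(40,50,70): print(t,proj("side",[A[0]+.038*np.cos(np.radians(t)),A[1]+.038*np.sin(np.radians(t)),.105]).round(1))
E
```

```text
(58, [322, 193, 6, 12], [324.84, 198.34])
post ang 40 0.41
40 [325.  197.4]
50 [323.1 196.5]
70 [318.6 195.3]
```

Call:
servo_tool(
  motion="-1 -0.2 0 0 0 0 0;-1 -0.2 0 0 0 0 0;-1 0 0 -0.8 0 0 0;-1 0 0 -0.9 0 0 0;-1 0 0 -0.5 0 0 0;-1 0 0 0 0 0 0",
)

```text
time_s: 11.62
tool_pos: [0.5543, 0.0404, 0.1647]
orientation: [[0.745, -0.667, 0.005], [-0.667, -0.745, -0.0], [0.004, -0.003, -1.0]]
wrist_force: [0.4, -0.6, 1.0]
width: 0.0002
finger_force: 0.0
```

```bash
python3 m.py; python3 -c "
from g import *
go(.571,.1405,.16)"
```

```text
(63, [322, 193, 7, 12], [324.76, 198.65])
post ang 39 0.72
t 11.6667 p [553.8  40.4 162.8] xang -41.9 F [-0.1  0.2 -0.5] q6 128.1 w -0.0001
tool-frame shift units [-1.802 -2.868  0.094] turn units None
```

Post rests at about 39–40°, the fifth notch. I'll move over the button, check both views, then press.

Call:
servo_tool(
  motion="-1 -0.45 -0.72 0 0 0 -0.5;-1 -0.45 -0.72 0 0 0 0.5;-1 -0.45 -0.72 0 0 0 0;-1 -0.45 -0.71 0 0 0 0;-1 0 0 0 0 0 0",
)

```text
time_s: 12.08
tool_pos: [0.5691, 0.144, 0.1599]
orientation: [[0.746, -0.666, -0.001], [-0.666, -0.746, 0.001], [-0.002, 0.0, -1.0]]
wrist_force: [-0.0, 0.3, 0.4]
width: -0.0
finger_force: 0.0
```

```bash
python3 m.py; python3 -c "
from g import *
go(.571,.1405,.095)
I=bot.camera('top');J=bot.camera('side');print(blobs(I,(5,120,40),(18,255,255),(300,178,348,226),4)[0])
for t in(30,40,50): print(t,proj('top',[A[0]+.038*np.cos(np.radians(t)),A[1]+.038*np.sin(np.radians(t)),.115]).round(1))
f=lambda a:cv2.resize(a,(400,400),interpolation=cv2.INTER_CUBIC)
cv2.imwrite('pics/c3.png',np.hstack([f(I[145:245,250:350]),f(J[140:240,265:365])])[:,:,::-1])"
```

```text
(66, [322, 192, 7, 13], [325.08, 197.7])
post ang 40 0.28
t 12.1333 p [568.9 142.3 159.8] xang -41.8 F [-0.5  0.5 -0.2] q6 138.3 w -0.0002
tool-frame shift units [ 0.094 -0.004  2.16 ] turn units None
[(23, [314, 188, 5, 7], [316.04, 191.13])]
30 [317.3 189.1]
40 [315.6 190.3]
50 [314.2 191.7]
```

View pics/c3.png

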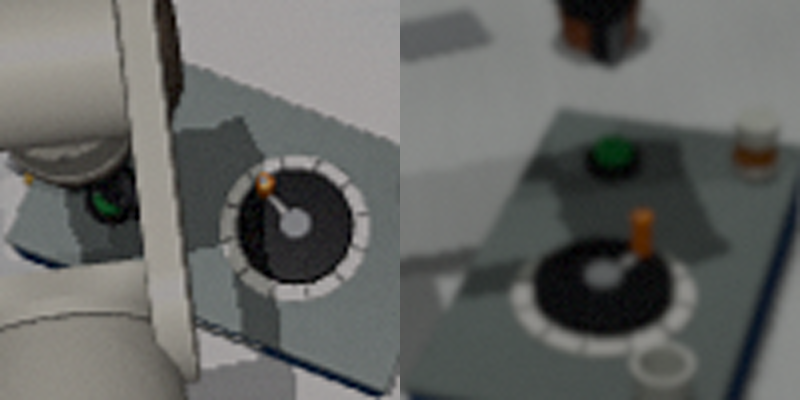

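Both views agree: post at about 40° (top crop (264,184), side crop (641,230)), the fifth notch. Button is clear beneath the tool. Pressing.

Call:
servo_tool(
  motion="-1 0.09 0 0.6 0 0 0;-1 0 0 0.6 0 0 0;-1 0 0 0.6 0 0 0;-1 0 0 0.26 0 0 0;-1 0 0 0 0 0 0;-1 0 0 0.1 0 0 0;-1 0 0 0.1 0 0 0;-1 0 0 0 0 0 0",
)

```text
time_s: 12.9
tool_pos: [0.5719, 0.1383, 0.0937]
orientation: [[0.744, -0.669, 0.001], [-0.669, -0.744, 0.0], [0.0, -0.001, -1.0]]
wrist_force: [-0.2, -0.4, -0.5]
width: 0.0001
finger_force: 0.0
```

Call:
servo_tool(
  motion="-1 0 0 0.08 0 0 0;-1 0 0 0 0 0 0",
)

```text
time_s: 13.07
tool_pos: [0.5719, 0.1385, 0.0912]
orientation: [[0.744, -0.669, 0.001], [-0.669, -0.744, 0.0], [0.001, -0.001, -1.0]]
wrist_force: [0.4, -0.0, 1.7]
width: -0.0002
finger_force: 0.9
```

Call:
servo_tool(
  motion="-1 0 0 0.1 0 0 0;-1 0 0 0 0 0 0",
)

```text
time_s: 13.23
tool_pos: [0.5719, 0.1385, 0.0879]
orientation: [[0.744, -0.669, 0.001], [-0.669, -0.744, 0.0], [0.0, -0.001, -1.0]]
wrist_force: [1.7, -0.0, 4.0]
width: 0.0
finger_force: 1.8
```

Call:
servo_tool(
  motion="-1 0 0 0.08 0 0 0;-1 0 0 0 0 0 0",
)

```text
time_s: 13.4
tool_pos: [0.572, 0.1385, 0.086]
orientation: [[0.744, -0.669, 0.001], [-0.669, -0.744, 0.0], [0.001, -0.001, -1.0]]
wrist_force: [-1.8, -0.2, 6.6]
width: -0.0003
finger_force: 3.4
```

Call:
servo_tool(
  motion="-1 0 0 0.04 0 0 0;-1 0 0 0 0 0 0",
)

```text
time_s: 13.57
tool_pos: [0.572, 0.1385, 0.0858]
orientation: [[0.744, -0.669, 0.001], [-0.669, -0.744, 0.0], [0.001, -0.001, -1.0]]
wrist_force: [-5.8, -1.6, 19.6]
width: -0.0002
finger_force: 9.7
```

Button is bottomed: 6.2 mm down from the deck-height estimate and a hard stop at about 20 N. I'll hold briefly, then release and clear.

Call:
servo_tool(
  motion="-1 0 0 0 0 0 0;-1 0 0 -0.2 0 0 0;-1 0 0 -0.3 0 0 0;-1 0 0 -0.7 0 0 0;-1 0 0 -0.9 0 0 0;-1 0 0 -0.9 0 0 0;-1 0 0 -0.9 0 0 0;-1 0 0 0 0 0 0",
)

```text
time_s: 14.23
tool_pos: [0.5731, 0.1387, 0.207]
orientation: [[0.744, -0.668, 0.007], [-0.669, -0.744, 0.001], [0.004, -0.005, -1.0]]
wrist_force: [1.3, 0.8, 0.7]
width: -0.0002
finger_force: 0.0
```

```bash
python3 m.py; python3 -c "
from g import *
go(.571,.1405,.2)
I=bot.camera('side');print(blobs(I,(55,100,20),(90,255,255),(300,165,335,190)))" | head -5
```

```text
(64, [322, 192, 6, 13], [324.86, 198.09])
post ang 40 0.19
t 14.2833 p [572.5 138.6 204.3] xang -42.0 F [-0.3  0.3 -0.6] q6 138.1 w 0.0002
tool-frame shift units [-0.08  -0.013  0.143] turn units None
([(66, [313, 174, 11, 8], [318.02, 177.68])], array([[0, 0, 0, ..., 0, 0, 0],
       [0, 0, 0, ..., 0, 0, 0],
       [0, 0, 0, ..., 0, 0, 0],
```

Post is still at 40° and the button is back up (same pixels as at the start).

```bash
python3 -c "
from bench import bot
print(bot.hand_in())"
```

```text
the job is handed in; nothing more can be done
None
```

The job is handed in: I turned the dial to its zero stop, where the push peaked at about 18 N with little overtravel (harder than the 10 N that marks the stop), then five clicks clockwise, where it rests; I then pressed the start button fully down and released it, and no other contact showed in the forces.

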